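# Lift the check weight with tongs over the letter scale

### The job

The letter scale is due for its check: take the spring tongs out of their stand and, with the tongs alone, grip the silver steel check weight by its neck and lift it out of the wooden case; never touch either weight with the gripper's fingers or the arm. Carry it over the middle of the scale's square pan and finish there while still holding it in the squeezed tongs, still, with 5 to 10 cm of air between the weight and the pan. Leave the brass weight in its well and the other things on the desk where they are.

Things in the scene. Friction and masses are not known exactly. Their poses are not given: they have to be found in the camera images.
- tongs: spring tongs standing tips down in their stand, 141 mm tall, 70 g: red head 18x26x12 mm (its top 8 mm above the origin), two steel arms hanging from it, 12 to 18 mm wide in x. Origin: midway between the pivots in the head; z up out of the head, the arms part along y; same look after half a turn about z. A spring parts the arms and so presses the grip pads against fingers that hold them
- tongs_grip (a point): where to grip the tongs: midway between the two blue grip pads, 44 mm below the tongs' origin, 31 mm above the stand's mouth. Pads 26 mm tall, 18 mm wide in x; over their outer faces (y) 51 mm with arms fully parted, about 41 mm with the jaws on the weight's neck, 37 mm fully squeezed. Squeezing begins to close them at about 4 N, reaches the neck at 6 N; more grips it
- tongs_tip (a point): midway between the jaws, 130 mm below the tongs' origin; axes as the tongs. The jaws are shallow Vs, 6 mm tall, 17 mm wide in x, hollow side inward; the arms end 3 mm below this point. Gap between the jaws about 36 mm with arms fully parted, near 0 fully squeezed; 51 mm over the arms' outsides here when parted
- tongs_left (a joint): angle of the left arm about its pivot in rad, 0 fully parted, 0.15 fully squeezed, about 0.10 to 0.11 with the jaws on the weight's neck (the right arm mirrors it)
- stand: grey stand, fixed: foot 80x92x6 mm, rectangular sleeve 28 (x) x66 (y) mm outside, 64 mm high, 20x58 mm inside, open at the top, inner floor 6 mm above the desk. Origin: centre of the underside, z up
- case: dark wooden case block 70 (x) x120 (y) x18 mm, fixed, with two round wells 28 mm wide and 10 mm deep, centres at y = -28 and +28 mm. Origin: centre of the underside, z up. Either weight may be in either well
- steel_weight: silver-coloured steel check weight, about 100 g, standing in one well: round body 26 mm wide and 18 mm high, neck 10 mm wide from 18 to 32 mm, knob 18 mm wide from 32 to 42 mm. Origin: centre of its underside, z up
- steel_neck (a point): middle of the steel weight's neck, 25 mm above its underside, where the jaws go
- brass_weight: yellow brass check weight of the same shape, to be left in the other well. Origin: centre of its underside
- scale: white letter scale, fixed, 150 (x) x130 (y) mm, 30 mm high, with a display and two small buttons on its -x side. Origin: centre of its underside, z up
- pan (a point): centre of the upper face of the scale's square metal pan (108x118 mm), 30 mm above the desk
- staples_box: yellow box of staples, 36x62x20 mm, bystander, loose
- stapler: blue stapler, 36x146x58 mm, bystander, loose
- key_ring: two keys with a red fob, 37x125x10 mm, bystander, loose

How it is judged:
By the outcome, as a careful person would: the job done as asked, in the order asked, and still so for the second after the job is handed in, while the arm keeps its last pose, push and grip.
It also fails if it takes over 45 s, if anything falls off the work surface, if the arm or the gripper's body presses on something with over 40 N, if the wrist force passes 120 N, or if a joint passes its speed limit or range.

### The arm

A 6-joint arm with a two-finger parallel gripper is mounted at the origin on a cart in front of the work surface, level with it; the furniture and walls round the work are solid. World frame = base frame: x ahead of the robot, y to its left, z up, the work surface at z = 0. Lengths are in mm, angles in rad, forces in N, time in s.
With the tool pointing down it reaches from about 400 to 925 mm from the base axis. Payload 12.5 kg.
Tool frame: the origin (TCP) lies at the very end of the fingers, on their centre line; the grasp point (between the pads) lies 19 mm behind it; z points along the fingers, y is the line along which they close (so a half turn about z gives the same grasp; the last joint's range is limited). The gripper opens to 95 mm and grips with 3 to 60 N. Pads are 20 mm wide; open, the fingers measure 119 mm over their backs; the gripper's body (75 mm by 180 mm) begins 59 mm behind the grasp point.
Start: joints at [-1.384, 0.491, 1.559, -0, 1.092, -0.106], TCP at [180.419, -598.411, 214.661] pointing down, gripper open.
Joint ranges: [-3.1, 3.1], [-0.84, 2.19], [0.05, 2.79], [-1.13, 4.28], [0.06, 2.93], [-2.69, 2.69]. Speed limits (rad/s): [2.22, 2.22, 2.79, 3.14, 3.14, 3.14].

### API

Orientations are given as [roll, pitch, yaw] about the fixed x, y, z axes, in that order (R = Rz(yaw) Ry(pitch) Rx(roll)).
In Python, from cell import state, imaging, env, spot_in, mark_of gives the robot as it stands. The module is installed in compiled form; this text tells all that it offers.
- The arm moves only by the tool step_arm, never from a script. Its argument "increments" is a list of rows, each an object with "slide": the shift along the tool's x, y, z in m, a list of three; "roll": the turn about the tool's z in rad. A call has 1 to 5 rows; each row is the pose to reach, as a shift and turn from the pose commanded when the call began, along the tool's axes at that moment; what a row does not reach only later rows make up. A row lasts 1/8 s, in which the tool goes at most 62.5 mm and 10.7 degrees, less where a joint would pass 70% of its speed; a pose out of reach is approached as far as the arm can. A call with a gripper value outside its range is refused whole. "fingers" is the opening, from 0 (shut) to 1 (fully open), set as the call begins (left out, the last holds). The fingers move at their own pace and stop on an object; the grip force is fixed at half the most. Time passes only in rows, so rows that repeat a pose let the fingers close. It gives the time, the measured TCP pose, the force, the opening and the grip force at its end, in the units of the state.
- state(): the state, without advancing time (a new reading comes with each control period).
- imaging.read_camera(name): name is "scene" or "side" or "wrist"; returns a dict with "color" (384x512x3 uint8, red, green, blue), "z_map" (384x512 float32, mm along the optical axis (not along the pixel's ray), 0 where there is no reading), "intrinsics" (3x3 intrinsics, pixels), "camera_from_world" (4x4, takes a point from world to camera coordinates). Camera axes: x right, y up, looking along -z (the intrinsics and any distortion apply to the point x, -y, -z); pixel columns grow to the right and rows downward; lengths in mm; the calibration is good to about 2 mm. A picture is of the moment at which its call begins.
- env.job_done(): hands the job in; it is judged then, once.
Trained networks look in the newest picture that a camera, given by its name, has taken for a name from the list of things; names that differ only in an ending like _2 or _b are one class to them, and where a whole thing is asked for, a point or a joint stands for the part that bears it (a point fixed in the world has none). Each returns a list of dicts, best first, with "confidence" (0 to 1); they miss things now and then, are a little off and sometimes report something else, mostly with a low value. They report only what shows in the picture. A call takes as long as a camera call.
- spot_in(camera, target): "bbox" ([left, top, right, bottom] in pixels, round what is visible of it).
- mark_of(camera, target): "uv" ([column, row] in pixels: a listed point, or the origin of a listed thing).
The state is a dict: "t": time; "joints": joint angles; "qvel": joint speeds; "tau": joint torques, N m; "eef_pos": TCP position; "tcp_rot": TCP orientation; "ft_force": force on the tool from outside, world axes, zero at the start; "moment": the same for the moment, N m; "opening": opening from 0.0 (shut) to 1.0 (fully open); "grip_force": force on a finger pad.
Only numpy, scipy, OpenCV 4.12 (cv2) and the standard library are available. Lean on these libraries where they do the work, as an engineer would, in place of code of your own. Each camera call takes 0.05 s, during which the arm holds its last target. There are 200 camera calls.

## Working session

There is one attempt and no reset: what is moved stays moved. The work goes in short steps, Python scripts to look and compute and a tool call to move; the robot and the scene stay as the last step left them, time stands still between calls to the robot, and variables do not carry over. Pictures are saved under pics/ and viewed, at most 10 in all, crops included, and the job is handed in when it is done.

Besides the shell and the picture viewer there is one more tool, called after ">>>" by a JSON object that holds its "api" and its "payload". step_arm: Moves the arm, as the interface text tells. Its arguments: {"type":"object","properties":{"increments":{"type":"array"},"fingers":{"type":"number"}},"required":["increments"]}

```bash
mkdir -p pics; cat > h.py <<'E'
import numpy as np, cv2
from cell import state, imaging, env, spot_in, mark_of
def cam(n):
    return imaging.read_camera(n)
def pt(c,uv,z=None,zmap=None):
    """world point: at pixel, by plane z (mm) or depth"""
    K=c["intrinsics"];T=np.linalg.inv(c["camera_from_world"])
    r=np.linalg.inv(K)@np.array([uv[0],uv[1],1.]); d=np.array([r[0],-r[1],-1.])
    o=T[:3,3]; w=T[:3,:3]@d
    if z is not None: return o+w*(z-o[2])/w[2]
    u,v=int(round(uv[0])),int(round(uv[1])); p=c["z_map"][v-1:v+2,u-1:u+2]; p=p[p>0]
    return o+w*(np.median(p) if p.size else np.nan)
def cloud(c):
    v,u=np.mgrid[0:384,0:512]; D=c["z_map"]; K=c["intrinsics"]
    r=np.linalg.inv(K)@np.stack([u.ravel(),v.ravel(),np.ones(u.size)])
    p=np.stack([r[0],-r[1],-np.ones(u.size)])*D.ravel()
    T=np.linalg.inv(c["camera_from_world"]); P=(T[:3,:3]@p).T+T[:3,3]
    P[D.ravel()<=0]=np.nan
    return P.reshape(384,512,3)
def save(c,n): cv2.imwrite("pics/"+n,c["color"][:,:,::-1])
E
python3 - <<'E'
from h import *
np.set_printoptions(precision=1,suppress=True)
s=state(); print(s["t"],s["eef_pos"],s["tcp_rot"],s["opening"])
ims=[]
for n in ["scene","side"]:
    c=cam(n); ims.append(c["color"]); save(c,n+"0.png")
    for t,z in [("tongs",None),("tongs_grip",None),("tongs_tip",None),("stand",0),("case",0),("steel_weight",8),("steel_neck",33),("brass_weight",8),("scale",0),("pan",30),("staples_box",None),("stapler",None),("key_ring",None)]:
        for m in mark_of(n,t)[:2]:
            print(n,t,round(m["confidence"],2),np.array(m["uv"]),pt(c,m["uv"]),pt(c,m["uv"],z) if z is not None else "")
    c0=np.linalg.inv(c["camera_from_world"]); print(c0[:3,3])
E
```

```text
0.0 [ 180.4 -598.2  214. ] [-3.1 -0.   0.3] 1.0020013032781687
scene tongs 0.8 [321.2 149.5] [ 479.6 -279.7  146.4] 
scene tongs_grip 0.6 [317.8 161.8] [ 477.7 -269.1  114.1] 
scene tongs_grip 0.59 [322.1 146. ] [ 487.2 -293.8  146.3] 
scene tongs_tip 0.81 [317.2 187. ] [ 464.1 -262.3   39.9] 
scene stand 0.84 [315.8 191.1] [ 466.1 -261.6   24.2] [ 480.2 -284.5    0. ]
scene case 0.68 [167.3 285.9] [514.  189.7  18.7] [526.2 184.9   0. ]
scene steel_weight 0.54 [156.2 287.2] [524.4 209.1  24.2] [535.3 205.3   8. ]
scene steel_neck 0.53 [150.2 284.6] [536.  215.2  28.1] [532.6 216.3  33. ]
scene brass_weight 0.5 [179.5 277.4] [506.5 161.9  28. ] [519.5 155.8   8. ]
scene scale 0.62 [237.6 238.6] [493.7   3.8  30.3] [512.8 -12.9   0. ]
scene pan 0.77 [229.6 224.9] [538.8 -12.2  30.4] [539.  -12.4  30. ]
scene pan 0.15 [335.4 158.6] [ 525.3 -442.9    3.7] [ 508.1 -411.7   30. ]
scene staples_box 0.85 [186.5 219.9] [635.1  45.9  20.7] 
scene key_ring 0.8 [156.7 255. ] [612.9 153.4  -0. ] 
[ 81.4 362.2 682.1]
side tongs 0.77 [221.8 230.7] [ 488.2 -301.5  146.8] 
side tongs 0.66 [255.9 329
[... 227 characters left out ...]
. ]
side steel_weight 0.49 [219.1 163.8] [531.7 190.6  21.6] [533.9 213.7   8. ]
side steel_weight 0.24 [262.4 192.6] [637.   13.8  23.1] [641.5  35.9   8. ]
side steel_neck 0.51 [221.  159.6] [539.  202.6  29.4] [538.3 196.3  33. ]
side brass_weight 0.53 [214.6 171. ] [513.5 147.1  23. ] [515.6 171.8   8. ]
side scale 0.58 [222.7 209.6] [514.6 -69.3  33.7] [519.5 -22.8   0. ]
side pan 0.18 [258.6 329.7] [ 545.3 -461.     9.5] [ 541.7 -478.2   30. ]
side staples_box 0.49 [259.8 191.9] [631.1  22.3  20.3] 
side stapler 0.82 [260.8 330.2] [ 549.8 -461.9    8.3] 
side key_ring 0.67 [248.3 172.4] [619.6 161.7   1.6] 
side key_ring 0.36 [261.7 194.1] [635.   12.7  18.9] 
[  405.  -1123.4   798.2]
```

View pics/scene0.png

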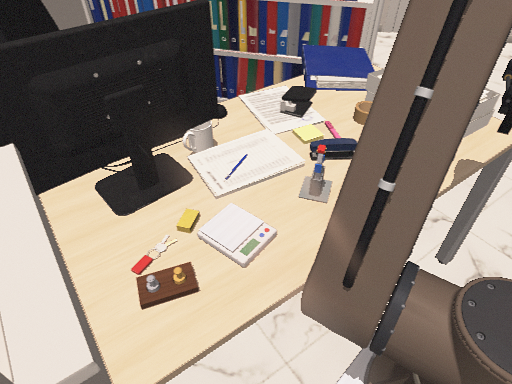

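```bash
python3 - <<'E'
from h import *
np.set_printoptions(precision=1,suppress=True)
c=cam("scene"); P=cloud(c); img=c["color"].astype(int)
d=cam("side"); Q=cloud(d)
def reg(P,x,y,z): return np.all([(P[...,i]>a[0])&(P[...,i]<a[1]) for i,a in enumerate((x,y,z))],0)
for nm,P_ in (("scene",P),("side",Q)):
    for t,x,y,z in (("head",(440,540),(-350,-240),(142,160)),("sleeve",(440,540),(-360,-220),(60,68)),("foot",(400,570),(-380,-200),(3,10)),("case",(440,600),(80,280),(14,21)),("weightA",(440,600),(80,280),(44,60))):
        m=reg(P_,x,y,z); q=P_[m]
        if len(q)>5:
            r=cv2.minAreaRect(q[:,:2].astype(np.float32)); print(nm,t,len(q),"mean",q.mean(0),"rect",np.array(r[0]),np.array(r[1]),round(r[2],1))
            if t=="weightA":
                k=q[q[:,1]>185]; k2=q[q[:,1]<=185]
                cc=(c if nm=="scene" else d)["color"][m]
                for kk,ss in ((k,q[:,1]>185),(k2,q[:,1]<=185)):
                    if len(kk): print("  ",len(kk),kk.mean(0),cc[ss].mean(0))
print(state()["t"])
E
```

```text
scene head 53 mean [ 483.5 -285.8  146.2] rect [ 485.1 -287. ] [20.1 23.7] 36.3
scene sleeve 72 mean [ 477.2 -278.1   63.6] rect [ 484.1 -287.3] [27.9 66.4] 26.7
scene foot 456 mean [ 479.4 -280.8    6.1] rect [ 487.4 -282.5] [127.3 180.1] 11.3
scene case 1347 mean [519.5 188.4  18.2] rect [531.1 181.4] [120.   90.7] 64.7
scene weightA 112 mean [521.7 186.5  49.1] rect [521.7 185.2] [72.1 18.2] 61.9
   58 [533.1 210.9  49.1] [174.  162.5 161.8]
   54 [509.4 160.4  49. ] [210.5 162.8  93.3]
side head 83 mean [ 486.7 -292.7  147. ] rect [ 486.  -290.6] [22.4 27.7] 36.6
side sleeve 150 mean [ 486.6 -295.2   63.9] rect [ 486.6 -290.3] [29.3 68.5] 28.5
side foot 850 mean [ 481.4 -301.9    5.8] rect [ 484.9 -289.9] [169.4 179. ] 0.0
side case 263 mean [522.8 172.3  18.9] rect [534.6 180.8] [130.6  94.3] 64.9
side weightA 40 mean [523.6 180.3  50.1] rect [522.8 184.1] [74.9 17.4] 66.5
   19 [536.4 206.2  50.3] [133.9 127.8 120.7]
   21 [512.1 156.8  49.9] [152.7 114.8  58.8]
1.5
```

The scene picture shows the steel weight at about (152,284) and the brass one at (179,273). The tongs stand at (320,150–190), with the stapler behind them, and the scale is at (237,235). The cloud agrees with the sizes given. Next I check for tall obstacles and compute the approach.

```bash
cat >> h.py <<'E'
from scipy.spatial.transform import Rotation as Ro
np.set_printoptions(precision=3,suppress=True)
def inc(target,yaw=None):
    s=state(); R=Ro.from_euler("xyz",s["tcp_rot"]).as_matrix()
    y=np.arctan2(R[1,0],R[0,0])
    print("t",s["t"],"pos",s["eef_pos"],"yaw",y,"slide m",R.T@(np.array(target)-s["eef_pos"])/1000,"roll",None if yaw is None else -(yaw-y),"op",s["opening"],s["grip_force"],s["ft_force"])
E
python3 - <<'E'
from h import *
c=cam("scene");d=cam("side")
for P in (cloud(c),cloud(d)):
    q=P.reshape(-1,3); q=q[~np.isnan(q).any(1)]
    for z0 in (60,180,300):
        m=(q[:,2]>z0)&(q[:,0]>300)&(q[:,0]<760)&(q[:,1]>-450)&(q[:,1]<420); k=q[m]
        h,_,_=np.histogram2d(k[:,1],k[:,0],bins=[np.arange(-450,421,58),np.arange(300,761,46)]); print(z0);print(h.astype(int))
    m=(abs(q[:,2]-30)<3)&(q[:,0]>440)&(q[:,0]<640)&(abs(q[:,1]+12)<110)
    r=cv2.minAreaRect(q[m][:,:2].astype(np.float32)); print("scale",r)
inc([485,-289,190],0.48)
E
```

```text
60
[[   0    0    0    0    1    2    0    0    0    0]
 [   0    0    0    0    0    0    0    0    0    0]
 [   0    0    0   68   56    0    0    0    0    0]
 [   0    0    0  155   14    0    0    0    0    0]
 [   0    0    0    0    0    0    0    0    0    0]
 [   0    0    0    0    0    0    0    0    0    0]
 [   0    0    0    0    0    0    0    0    0    0]
 [   0    0    0    0    0    0    0    0    0    0]
 [   0    0    0    0    0    0    0    0    0    0]
 [   0    0    0    0    0    0    0    0    0    0]
 [   0    0    0    0    0    0    0    0    0    0]
 [   0    0    0    0    0    0    0    0    0    0]
 [   0    0    0    0    0    0    0    0   36  108]
 [   0  116  332  464  548  613  644  664  551  331]
 [ 677 2011 1733 1459 1106  665  339   95    0    0]]
180
[[   0    0    0    0    0    0    0    0    0    0]
 [   0    0    0    0    0    0    0    0    0    0]
 [   0    0    0    0    0    0    0    0    0    0]
 [   0    0    0    0    0    0    0    0    0    0]
 [   0    0    0    0    0    0    0    0    0    0]
 [   0    0    0    0    0    0 
[... 2181 characters left out ...]
 152 171 177 202 205 165 103]
 [ 32 150  95 105 174 203 187 190 200 189]]
300
[[0 0 0 0 0 0 0 0 0 0]
 [0 0 0 0 0 0 0 0 0 0]
 [0 0 0 0 0 0 0 0 0 0]
 [0 0 0 0 0 0 0 0 0 0]
 [0 0 0 0 0 0 0 0 0 0]
 [0 0 0 0 0 0 0 0 0 0]
 [0 0 0 0 0 0 0 0 0 0]
 [0 0 0 0 0 0 0 0 0 0]
 [0 0 0 0 0 0 0 0 0 0]
 [0 0 0 0 0 0 0 0 0 0]
 [0 0 0 0 0 0 0 0 0 0]
 [0 0 0 0 0 0 0 0 0 0]
 [0 0 0 0 0 0 0 0 0 0]
 [0 0 0 0 0 0 0 0 0 0]
 [0 0 0 0 0 0 0 0 0 0]]
scale ((522.1710815429688, -19.822708129882812), (137.58981323242188, 127.91681671142578), 6.546928882598877)
t 1.6 pos [ 180.385 -598.418  214.654] yaw 0.2927192638922056 slide m [ 0.381 -0.208  0.025] roll -0.1872807361077944 op 1.0010111595391924 0.0 [-0.726 -0.199 -0.688]
```

A cabinet stands left of the case (y > ~300), so at the case the gripper's long side should run along world x, at a yaw of about 70°. First I go to the tongs.

>>> {"api": "step_arm", "payload": {"increments": [{"slide":[0.054,-0.03,0.003],"roll":-0.03},{"slide":[0.108,-0.059,0.007],"roll":-0.06},{"slide":[0.162,-0.089,0.01],"roll":-0.09},{"slide":[0.216,-0.118,0.014],"roll":-0.12},{"slide":[0.27,-0.148,0.018],"roll":-0.15}], "fingers": 1.0}}

```text
t: 2.22
eef_pos: [397.4, -377.4, 196.8]
tcp_rot: [3.141, -0.0, 0.443]
ft_force: [0.8, -0.9, 0.1]
opening: 1.002
grip_force: 0.0
```

```bash
python3 - <<'E'
from h import *
inc([485,-289,190],0.48)
E
```

```text
t 2.225 pos [ 397.42  -377.379  196.768] yaw 0.4434829450116321 slide m [ 0.117 -0.042  0.007] roll -0.03651705498836788 op 1.0018491012950959 0.0 [ 0.812 -0.864  0.143]
```

>>> {"api": "step_arm", "payload": {"increments": [{"slide":[0.05,-0.018,0.003],"roll":-0.018},{"slide":[0.09,-0.032,0.006],"roll":-0.037},{"slide":[0.117,-0.042,0.007],"roll":-0.037},{"slide":[0.117,-0.042,0.007],"roll":-0.037}]}}

```text
t: 2.72
eef_pos: [484.9, -289.4, 189.5]
tcp_rot: [-3.142, -0.0, 0.482]
ft_force: [-0.5, -0.0, -0.1]
opening: 1.002
grip_force: 0.0
```

```bash
python3 - <<'E'
from h import *
c=cam("wrist"); save(c,"w1.png"); P=cloud(c)
for t in ("tongs","tongs_grip","stand"):
    for m in mark_of("wrist",t)[:1]: print(t,m["confidence"],np.array(m["uv"]),pt(c,m["uv"]))
q=P.reshape(-1,3); q=q[~np.isnan(q).any(1)]
for t,lo,hi in (("head",142,152),("sleeve",61,67)):
    k=q[(abs(q[:,0]-485)<60)&(abs(q[:,1]+289)<60)&(q[:,2]>lo)&(q[:,2]<hi)]
    if len(k)>5: print(t,len(k),k.mean(0),cv2.minAreaRect(k[:,:2].astype(np.float32)))
inc([485,-289,76],0.48)
E
```

```text
tongs 0.26 [46.5 13.7] [536.801 -15.52   29.149]
stand 0.9 [252.8 169.4] [ 496.261 -281.994   63.588]
head 673 [ 487.791 -287.646  146.115] ((487.2259826660156, -288.038330078125), (21.77957534790039, 26.009021759033203), 26.381637573242188)
sleeve 433 [ 491.949 -285.967   63.377] ((486.9281311035156, -288.4369201660156), (28.080284118652344, 65.92131042480469), 26.957490921020508)
t 2.925 pos [ 483.353 -291.439  189.69 ] yaw 0.4788842404875657 slide m [ 0.003 -0.001  0.114] roll -0.0011157595124342556 op 1.001411059145094 0.0 [-0.367 -0.362  0.126]
```

View pics/w1.png

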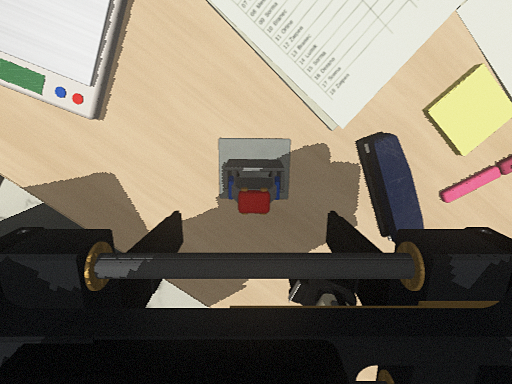

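The wrist picture shows the tongs' red head at (254,202), centred between the fingers at columns 175 and 335. The stapler, at columns 357–425, is clear of the fingers. Now I descend.

>>> {"api": "step_arm", "payload": {"increments": [{"slide":[0.002,0,0.045],"roll":0.013},{"slide":[0.002,0,0.085],"roll":0.013},{"slide":[0.002,0,0.105],"roll":0.013},{"slide":[0.002,0,0.113],"roll":0.013},{"slide":[0.002,0,0.113],"roll":0.013}]}}

```text
t: 3.55
eef_pos: [485.5, -290.3, 76.8]
tcp_rot: [3.142, 0.0, 0.466]
ft_force: [-0.1, -1.0, 0.1]
opening: 0.998
grip_force: 0.0
```

>>> {"api": "step_arm", "payload": {"increments": [{"slide":[0,0,0],"roll":0},{"slide":[0,0,0],"roll":0},{"slide":[0,0,0],"roll":0},{"slide":[0,0,0],"roll":0}], "fingers": 0.52}}

```text
t: 4.05
eef_pos: [485.8, -289.8, 76.9]
tcp_rot: [3.141, -0.0, 0.467]
ft_force: [0.2, 0.3, 0.2]
opening: 0.634
grip_force: 0.0
```

>>> {"api": "step_arm", "payload": {"increments": [{"slide":[0,0,0],"roll":0},{"slide":[0,0,0],"roll":0},{"slide":[0,0,0],"roll":0},{"slide":[0,0,0],"roll":0}]}}

```text
t: 4.55
eef_pos: [485.7, -289.8, 76.6]
tcp_rot: [3.141, -0.0, 0.467]
ft_force: [-0.2, 0.1, -0.9]
opening: 0.523
grip_force: 3.7
```

>>> {"api": "step_arm", "payload": {"increments": [{"slide":[0,0,0],"roll":0},{"slide":[0,0,0],"roll":0},{"slide":[0,0,-0.008],"roll":0},{"slide":[0,0,-0.022],"roll":0},{"slide":[0,0,-0.042],"roll":0}], "fingers": 0.51}}

```text
t: 5.18
eef_pos: [485.6, -289.7, 119.7]
tcp_rot: [-3.141, 0.0, 0.467]
ft_force: [-0.3, -0.8, -0.7]
opening: 0.511
grip_force: 3.6
```

>>> {"api": "step_arm", "payload": {"increments": [{"slide":[0,0,-0.025],"roll":0},{"slide":[0,0,-0.055],"roll":0},{"slide":[0,0,-0.085],"roll":0},{"slide":[0,0,-0.095],"roll":0},{"slide":[0,0,-0.095],"roll":0}]}}

```text
t: 5.8
eef_pos: [485.7, -289.8, 214.1]
tcp_rot: [3.141, -0.0, 0.467]
ft_force: [-0.6, -0.4, -0.3]
opening: 0.511
grip_force: 3.5
```

```bash
python3 - <<'E'
from h import *
c=cam("scene"); d=cam("side")
im=np.hstack([c["color"][90:230,230:400],d["color"][160:300,140:310]]); cv2.imwrite("pics/lift.png",cv2.resize(im[:,:,::-1],None,fx=2.2,fy=2.2,interpolation=2))
for n,k in (("scene",c),("side",d)):
    for t in ("tongs","tongs_tip","tongs_grip"):
        for m in mark_of(n,t)[:1]: print(n,t,m["confidence"],m["uv"],pt(k,m["uv"]))
# cabinet edge
q=cloud(c).reshape(-1,3); q=q[~np.isnan(q).any(1)]; k=q[(q[:,2]>100)&(q[:,1]>250)&(q[:,1]<420)&(q[:,0]>300)&(q[:,0]<760)]
print("cab zmax",k[:,2].max())
for x in range(420,760,40):
    e=k[abs(k[:,0]-x)<20]; print(x,np.percentile(e[:,1],1) if len(e) else None)
# case and steel again
k=q[(abs(q[:,0]-535)<25)&(abs(q[:,1]-209)<25)&(q[:,2]>47)&(q[:,2]<56)]; print("knob",len(k),k.mean(0),cv2.minEnclosingCircle(k[:,:2].astype(np.float32)))
inc([535,208,180],1.25)
E
```

```text
side tongs 0.72 [217.2, 175.9] [ 475.96  -347.586  313.849]
side tongs_tip 0.56 [221.4, 229.5] [ 506.053 -114.716    2.835]
side tongs_grip 0.86 [215.2, 194.6] [ 477.96  -272.998  221.531]
cab zmax 262.0627634766078
420 349.80898711209636
460 342.8225648867046
500 335.6587934566313
540 328.27205941638
580 320.98211516811244
620 313.83748872666513
660 306.34214307333076
700 299.01165307245753
740 292.19124050666846
knob 47 [533.958 210.771  49.762] ((534.6958618164062, 209.4484405517578), 9.221336364746094)
t 6.2 pos [ 485.614 -289.729  213.101] yaw 0.46674475031058044 slide m [ 0.268 -0.422  0.033] roll -0.7832552496894196 op 0.5134069803116188 3.5183609649538994 [ 0.085 -0.257 -1.123]
```

View pics/lift.png

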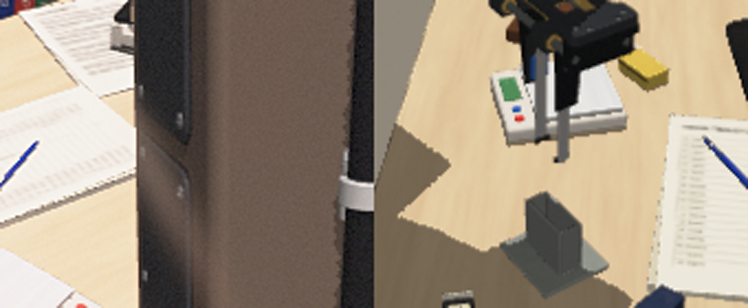

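The tongs came out and hang straight in the gripper, above the stand at about (550,245) in the crop. I carry them gently to the case.

>>> {"api": "step_arm", "payload": {"increments": [{"slide":[0.008,-0.013,0],"roll":-0.03},{"slide":[0.024,-0.038,0],"roll":-0.08},{"slide":[0.048,-0.076,0],"roll":-0.15},{"slide":[0.075,-0.118,0],"roll":-0.22},{"slide":[0.102,-0.16,0],"roll":-0.3}]}}

```text
t: 6.82
eef_pos: [504.5, -98.7, 213.7]
tcp_rot: [3.141, -0.0, 0.77]
ft_force: [1.1, 0.0, -0.1]
opening: 0.508
grip_force: 3.5
```

```bash
python3 - <<'E'
from h import *
inc([535,209,190],1.25)
E
```

```text
t 6.825 pos [504.523 -98.734 213.694] yaw 0.7704489750145527 slide m [ 0.236 -0.2    0.024] roll -0.4795510249854473 op 0.5076964584168011 3.5121234878897667 [ 1.13   0.005 -0.112]
```

>>> {"api": "step_arm", "payload": {"increments": [{"slide":[0.037,-0.034,0.003],"roll":-0.1},{"slide":[0.077,-0.072,0.006],"roll":-0.2},{"slide":[0.119,-0.112,0.01],"roll":-0.31},{"slide":[0.155,-0.146,0.013],"roll":-0.41},{"slide":[0.183,-0.172,0.014],"roll":-0.48}]}}

```text
t: 7.45
eef_pos: [516.3, 152.6, 199.5]
tcp_rot: [-3.141, 0.0, 1.252]
ft_force: [1.1, -0.7, -1.0]
opening: 0.508
grip_force: 3.5
```

>>> {"api": "step_arm", "payload": {"increments": [{"slide":[0,0,0],"roll":0},{"slide":[0,0,0],"roll":0}]}}

```text
t: 7.7
eef_pos: [516.8, 149.9, 199.6]
tcp_rot: [-3.142, 0.0, 1.247]
ft_force: [0.5, -0.1, -1.3]
opening: 0.51
grip_force: 3.5
```

```bash
python3 - <<'E'
from h import *
c=cam("wrist"); save(c,"w2.png"); P=cloud(c); q=P.reshape(-1,3); col=c["color"].reshape(-1,3); ok=~np.isnan(q).any(1); q=q[ok]
for t in ("steel_weight","steel_neck","brass_weight","tongs_tip","case"):
    for m in mark_of("wrist",t)[:1]: print(t,m["confidence"],np.array(m["uv"]),pt(c,m["uv"]))
for x,y in ((535,209),(511,158)):
    k=q[(abs(q[:,0]-x)<20)&(abs(q[:,1]-y)<20)&(q[:,2]>46)&(q[:,2]<56)]
    if len(k)>5: print("knob",len(k),k.mean(0),cv2.minEnclosingCircle(k[:,:2].astype(np.float32)))
s=state(); R=Ro.from_euler("xyz",s["tcp_rot"]).as_matrix()
L=(q-s["eef_pos"])@R   # tool frame
k=L[(L[:,2]>45)&(L[:,2]<75)&(abs(L[:,0])<25)&(abs(L[:,1])<45)]
print("tip pts",len(k)); 
for sg in (-1,1):
    a=k[k[:,1]*sg>0]
    if len(a): print(sg,a.mean(0),a.min(0),a.max(0))
inc([535,209,190],1.25)
E
```

```text
steel_weight 0.58 [253.7 120.1] [536.853 211.565  49.626]
steel_neck 0.65 [256.  120.1] [539.293 210.761  49.976]
brass_weight 0.63 [251.3 164.2] [518.312 164.893  48.479]
knob 196 [536.199 211.278  48.742] ((536.3078002929688, 211.1429443359375), 8.744455337524414)
knob 173 [512.862 160.759  48.689] ((512.6571044921875, 160.3015594482422), 8.812932968139648)
tip pts 209
-1 [  3.156 -19.608  60.25 ] [ -6.757 -23.341  45.245] [  9.832 -16.801  70.124]
1 [ 3.139 16.765 59.85 ] [-6.912 13.663 45.025] [10.137 20.285 71.215]
t 8.0 pos [517.311 149.158 199.691] yaw 1.2455079460174598 slide m [ 0.062 -0.002  0.01 ] roll -0.004492053982540156 op 0.5132568665004945 3.528924398124218 [ 0.313  0.427 -0.735]
```

View pics/w2.png

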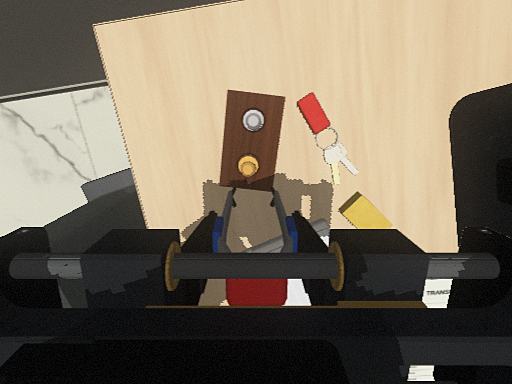

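The wrist picture shows the steel knob at (254,120), the brass one at (249,165) and the tongs' tips at (238,190) and (268,190). I move over the steel weight while staying above it.

>>> {"api": "step_arm", "payload": {"increments": [{"slide":[0.015,0,0.005],"roll":0},{"slide":[0.035,0,0.01],"roll":0},{"slide":[0.055,0,0.02],"roll":0},{"slide":[0.063,0,0.035],"roll":0},{"slide":[0.063,0,0.048],"roll":0}]}}

```text
t: 8.62
eef_pos: [536.9, 210.2, 149.9]
tcp_rot: [-3.141, 0.001, 1.248]
ft_force: [-0.4, -0.6, -0.5]
opening: 0.507
grip_force: 3.5
```

>>> {"api": "step_arm", "payload": {"increments": [{"slide":[0,0,0],"roll":0},{"slide":[0,0,0],"roll":0},{"slide":[0,0,0],"roll":0},{"slide":[0,0,0],"roll":0}]}}

```text
t: 9.12
eef_pos: [537.4, 209.4, 152.0]
tcp_rot: [3.141, -0.0, 1.247]
ft_force: [-0.4, 0.5, -0.4]
opening: 0.512
grip_force: 3.5
```

```bash
python3 - <<'E'
from h import *
s=state(); c=cam("wrist"); d=cam("side"); P=cloud(c); q=P.reshape(-1,3); q=q[~np.isnan(q).any(1)]
im=np.hstack([c["color"][60:260,160:360],cv2.resize(d["color"][100:200,170:270],(200,200),interpolation=2)]); cv2.imwrite("pics/w3.png",cv2.resize(im[:,:,::-1],None,fx=1.9,fy=1.9))
R=Ro.from_euler("xyz",s["tcp_rot"]).as_matrix(); L=(q-s["eef_pos"])@R
k=L[(L[:,2]>50)&(L[:,2]<75)&(abs(L[:,0])<25)&(abs(L[:,1])<45)]
for sg in (-1,1):
    a=k[k[:,1]*sg>0]; print("tip",sg,len(a),a.min(0),a.max(0))
wz=q[:,2]; a=L[(wz>46.5)&(wz<54)&(abs(L[:,0])<22)&(abs(L[:,1])<22)]
print("knob",len(a),cv2.minEnclosingCircle(a[:,:2].astype(np.float32)), a[:,2].min())
k=q[(abs(q[:,0]-512)<20)&(abs(q[:,1]-160)<20)&(q[:,2]>46)&(q[:,2]<56)]
if len(k): print("brass",k.mean(0))
print(s["t"],s["eef_pos"],s["opening"])
E
```

```text
tip -1 84 [ -7.425 -22.356  50.243] [  9.43  -15.945  70.343]
tip 1 89 [-7.394 14.503 51.025] [ 9.415 21.168 69.854]
knob 217 ((1.3714520931243896, -1.7427828311920166), 8.77238941192627) 100.50028731762457
brass [513.01  161.576  48.844]
9.125 [537.438 209.422 152.032] 0.5122734619517237
```

View pics/w3.png

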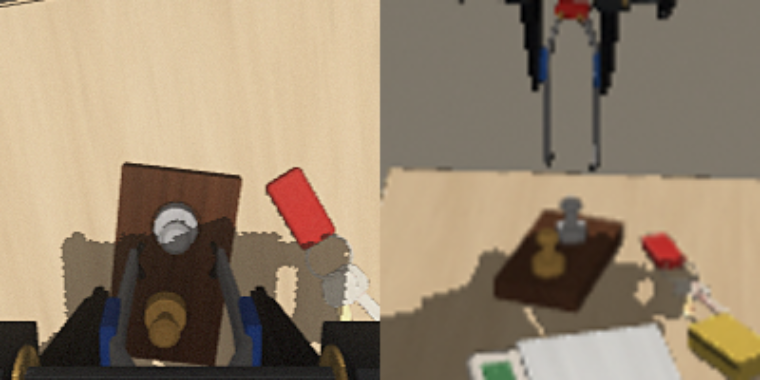

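In this crop the tips straddle the steel knob at (175,228), about 1 mm off to one side. I correct that and descend.

>>> {"api": "step_arm", "payload": {"increments": [{"slide":[0,-0.001,0.01],"roll":0},{"slide":[0,-0.001,0.025],"roll":0},{"slide":[0,-0.001,0.04],"roll":0},{"slide":[0,-0.001,0.052],"roll":0},{"slide":[0,-0.001,0.052],"roll":0}]}}

```text
t: 9.85
eef_pos: [535.9, 209.7, 98.3]
tcp_rot: [-3.14, 0.001, 1.247]
ft_force: [-0.2, 0.4, -0.5]
opening: 0.512
grip_force: 3.5
```

```bash
python3 - <<'E'
from h import *
s=state(); print(s["eef_pos"],s["ft_force"],s["opening"])
c=cam("wrist"); d=cam("side"); P=cloud(c); q=P.reshape(-1,3); q=q[~np.isnan(q).any(1)]
im=np.hstack([c["color"][60:260,160:360],cv2.resize(d["color"][100:200,170:270],(200,200),interpolation=2)]); cv2.imwrite("pics/w4.png",cv2.resize(im[:,:,::-1],None,fx=1.9,fy=1.9))
E
```

```text
[535.912 209.739  98.324] [-0.204  0.375 -0.53 ] 0.5115636333333934
```

View pics/w4.png

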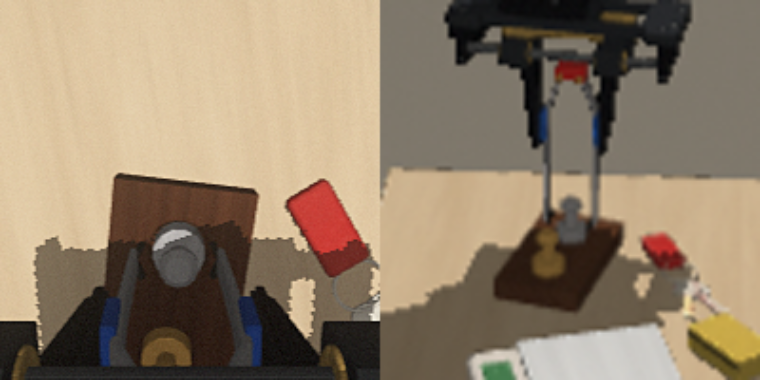

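The jaws straddle the neck, with the knob centred between the arms at (178,265) in the crop. I squeeze.

>>> {"api": "step_arm", "payload": {"increments": [{"slide":[0,0,0],"roll":0},{"slide":[0,0,0],"roll":0},{"slide":[0,0,0],"roll":0},{"slide":[0,0,0],"roll":0},{"slide":[0,0,0],"roll":0}], "fingers": 0.36}}

```text
t: 10.58
eef_pos: [536.6, 209.9, 99.9]
tcp_rot: [3.141, -0.0, 1.247]
ft_force: [0.3, -0.1, 2.8]
opening: 0.428
grip_force: 30.0
```

>>> {"api": "step_arm", "payload": {"increments": [{"slide":[0,0,0],"roll":0},{"slide":[0,0,0],"roll":0}]}}

```text
t: 10.82
eef_pos: [536.6, 209.9, 99.9]
tcp_rot: [3.141, -0.0, 1.247]
ft_force: [0.7, -0.4, 4.0]
opening: 0.43
grip_force: 30.0
```

It stopped at 40.8 mm with 30 N, which is where the neck should be. I lift gently.

>>> {"api": "step_arm", "payload": {"increments": [{"slide":[0,0,-0.005],"roll":0},{"slide":[0,0,-0.015],"roll":0},{"slide":[0,0,-0.03],"roll":0},{"slide":[0,0,-0.05],"roll":0},{"slide":[0,0,-0.07],"roll":0}]}}

```text
t: 11.45
eef_pos: [536.3, 209.9, 171.1]
tcp_rot: [3.141, -0.0, 1.247]
ft_force: [0.4, 0.3, -1.0]
opening: 0.429
grip_force: 30.0
```

>>> {"api": "step_arm", "payload": {"increments": [{"slide":[0,0,-0.02],"roll":0},{"slide":[0,0,-0.035],"roll":0},{"slide":[0,0,-0.04],"roll":0},{"slide":[0,0,-0.04],"roll":0}]}}

```text
t: 11.95
eef_pos: [536.2, 209.9, 209.6]
tcp_rot: [3.142, 0.0, 1.247]
ft_force: [0.5, -0.4, -2.1]
opening: 0.427
grip_force: 30.0
```

```bash
python3 - <<'E'
from h import *
c=cam("wrist"); d=cam("side"); e=cam("scene")
im=np.hstack([c["color"][60:260,160:360]]+[cv2.resize(k,(200,200),interpolation=2) for k in (d["color"][80:200,160:280],e["color"][190:310,100:220])]); cv2.imwrite("pics/w5.png",cv2.resize(im[:,:,::-1],(798,266)))
s=state(); R=Ro.from_euler("xyz",s["tcp_rot"]).as_matrix(); q=cloud(c).reshape(-1,3); L=(q-s["eef_pos"])@R
for lo,hi in ((45,57),(57,68),(68,100)):
    k=L[(L[:,2]>lo)&(L[:,2]<hi)&(abs(L[:,0])<30)&(abs(L[:,1])<30)]; print(lo,len(k),k.mean(0) if len(k) else "",k[:,:3].min(0) if len(k) else"",k.max(0) if len(k) else"")
inc([537,-14,197],1.25)
E
```

```text
45 414 [ 2.697 -0.674 50.793] [ -6.82  -13.66   45.005] [10.519 11.687 56.941]
57 67 [ 7.085 -1.311 62.668] [  3.422 -12.707  57.2  ] [ 9.61  10.379 67.396]
68 278 [ 9.904 -0.642 76.429] [  2.945 -12.637  68.158] [14.261 11.422 90.252]
t 12.1 pos [536.097 209.811 208.904] yaw 1.2467673511925734 slide m [-0.212  0.072  0.012] roll -0.0032326488074265747 op 0.42769252127844404 29.99855818823562 [ 1.226 -0.005 -1.178]
```

View pics/w5.png

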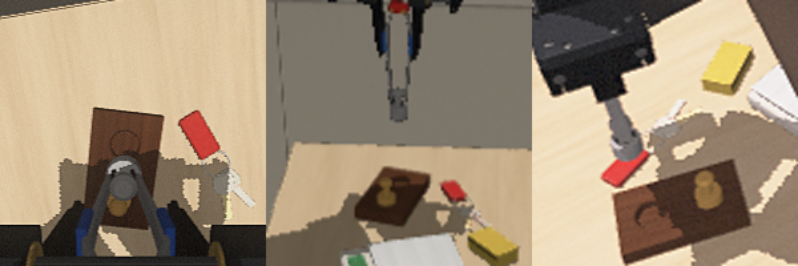

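The weight hangs upright in the tongs. Its well is empty and the brass weight has not moved. I carry it to the pan.

>>> {"api": "step_arm", "payload": {"increments": [{"slide":[-0.009,0.003,0],"roll":0},{"slide":[-0.03,0.01,0],"roll":0},{"slide":[-0.062,0.021,0.002],"roll":0},{"slide":[-0.099,0.034,0.004],"roll":0},{"slide":[-0.136,0.046,0.007],"roll":0}]}}

```text
t: 12.72
eef_pos: [536.4, 64.7, 202.3]
tcp_rot: [-3.141, 0.0, 1.247]
ft_force: [0.2, -0.1, -1.0]
opening: 0.428
grip_force: 30.0
```

>>> {"api": "step_arm", "payload": {"increments": [{"slide":[-0.034,0.012,0.003],"roll":0},{"slide":[-0.059,0.02,0.005],"roll":0},{"slide":[-0.072,0.025,0.006],"roll":0},{"slide":[-0.0765,0.0265,0.006],"roll":0},{"slide":[-0.0765,0.0265,0.006],"roll":0}]}}

```text
t: 13.35
eef_pos: [537.4, -14.4, 196.6]
tcp_rot: [-3.142, -0.0, 1.247]
ft_force: [-0.2, 0.3, -1.3]
opening: 0.425
grip_force: 30.0
```

>>> {"api": "step_arm", "payload": {"increments": [{"slide":[0,0,0],"roll":0},{"slide":[0,0,0],"roll":0},{"slide":[0,0,0],"roll":0},{"slide":[0,0,0],"roll":0}]}}

```text
t: 13.85
eef_pos: [537.4, -14.5, 196.6]
tcp_rot: [3.142, 0.0, 1.247]
ft_force: [-0.4, -0.0, -1.8]
opening: 0.427
grip_force: 30.0
```

```bash
python3 - <<'E'
from h import *
c=cam("wrist"); d=cam("side"); e=cam("scene")
im=np.hstack([cv2.resize(k,(260,260),interpolation=2) for k in (c["color"][40:300,130:390],d["color"][130:250,160:280],e["color"][150:290,160:300])]); cv2.imwrite("pics/w6.png",im[:,:,::-1])
for n,k in (("wrist",c),("side",d),("scene",e)):
    for t in ("pan","steel_neck","steel_weight"):
        for m in mark_of(n,t)[:1]: print(n,t,m["confidence"],np.array(m["uv"]),pt(k,m["uv"]))
for n,k in (("side",d),("scene",e)):
    q=cloud(k).reshape(-1,3); a=q[(abs(q[:,0]-537)<25)&(abs(q[:,1]+14)<25)&(q[:,2]>60)&(q[:,2]<122)]; print(n,len(a),a.mean(0),a.min(0),a.max(0))
inc([537,-15,196],1.25)
E
```

```text
wrist pan 0.72 [251.  174.7] [533.44  -14.505  30.035]
wrist steel_neck 0.79 [255.  197.4] [539.841  -9.796 146.388]
wrist steel_weight 0.66 [253.7 190.7] [540.326  -4.936 142.859]
side pan 0.95 [229.3 197.8] [538.843 -15.125  32.896]
side steel_neck 0.41 [229.5 167.1] [538.687 -20.478 134.488]
side steel_weight 0.65 [227.3 175.4] [532.176 -25.988 112.674]
scene pan 0.87 [230.8 224.9] [537.305 -14.795  29.457]
scene steel_neck 0.55 [224.1 195.9] [645.669 -88.165   5.442]
scene steel_weight 0.42 [229.3 206.5] [527.102  -5.889 106.285]
side 50 [535.246 -23.492 114.646] [523.899 -31.929 104.943] [548.381 -15.131 121.948]
scene 69 [528.838  -8.331 115.009] [521.342 -22.941 106.324] [547.297  -1.338 121.942]
t 14.45 pos [537.424 -14.673 196.618] yaw 1.2467010805145629 slide m [-0.    -0.     0.001] roll -0.003298919485437146 op 0.43071906762275664 29.998540047745337 [ 0.004 -0.515 -1.45 ]
```

View pics/w6.png

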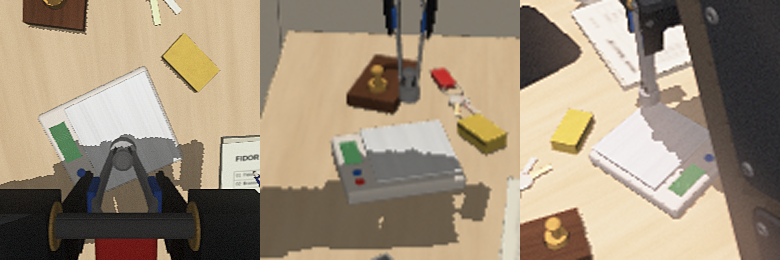

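The weight hangs still in the squeezed tongs over the pan centre (537,-15). Its underside is at about 105 mm, so there is about 75 mm of air, and the other things are where they were.

```bash
python3 -c "
from h import *
print(env.job_done())"
```

```text
the job is handed in; nothing more can be done
None
```

The job is handed in: the tongs hold the steel weight still, about 75 mm above the middle of the scale's pan. The brass weight is in its well and nothing else moved, as far as the last pictures show; the handover gave no verdict.

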